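# Clamp a bottle in a quick-release vise

## Robot

A 6-joint arm with a two-finger parallel gripper is mounted at the origin on a cart in front of the work surface, level with it; the furniture and walls round the work are solid. World frame = base frame: x ahead of the robot, y to its left, z up, the work surface at z = 0. Lengths are in mm, angles in rad, forces in N, time in s.
With the tool pointing down it reaches from about 250 to 800 mm from the base axis. Payload 8.5 kg.
Tool frame: the origin (TCP) lies midway between the tips of the shut fingers; the grasp point (between the pads) lies 19 mm behind it; z points along the fingers, y is the direction in which the jaws open and shut (so a half turn about z gives the same grasp; the last joint's range is limited). The gripper opens to 85 mm and grips with 20 to 120 N. Pads are 22 mm wide; open, the fingers measure 114 mm over their backs; the gripper's body (76 mm by 85 mm) begins 54 mm behind the grasp point. The pads swing forward as they close: fully open they stand 13 mm farther back than shut.
Start: joints at [1.262, 0.238, -0.013, 1.319, 0, 1.571], TCP at [159.54, 500.126, 231.276] pointing down, gripper open.
Joint ranges: [-2.66, 2.66], [-1.03, 1.9], [-1.14, 1.46], [-1.82, 2.27], [-1.45, 1.34], [-3.14, 3.14]. Speed limits (rad/s): [2.22, 2.22, 2.79, 3.14, 3.14, 3.14].

## Interface

Orientations are given as a rotation vector (axis times angle).
In Python, from cell import read_state, grab_frame, job_done gives the robot as it stands.
- The arm moves only by the tool carry_out, never from a script. Its argument "deltas" is a list of rows, each a list of 3 entries, a list of its own where there are three numbers: the shift along the tool's x, y, z in mm, then the turn, a rotation vector about the tool's x, y, z in rad, then the closure in counts, from 0 (fully open) to 255 (shut). A call has 1 to 20 rows; each row shifts and turns the commanded pose from where the row before left it, along the tool's axes as they then stand; what a row does not reach is not made up. A row lasts 1/10 s, in which the tool goes at most 50 mm and 8.59 degrees, less where a joint would pass 70% of its speed; a pose out of reach is approached as far as the arm can. A call with a gripper value outside its range is refused whole. The fingers move at their own pace and stop on an object; the grip force is fixed at half the most. Time passes only in rows, so rows that do not move let the fingers close. It gives the time, the measured TCP pose, the force and the opening at its end, in the units of the state.
- read_state(): the state, without advancing time (a new reading comes with each control period).
- grab_frame(name): name is "side" or "top" or "wrist"; returns a dict with "color" (400x640x3 uint8, red, green, blue), "mtx" (3x3 intrinsics, pixels), "D" ([k1, k2, p1, p2, k3] as OpenCV has them; the pictures are not rectified), "world_from_camera" (4x4, takes a point from camera to world coordinates). Camera axes: x right, y down, z forward; pixel columns grow to the right and rows downward; lengths in mm; the calibration is good to about 2 mm. A picture is of the moment at which its call begins. There is no depth.
- job_done(): hands the job in, once; it reports no verdict.
The state is a dict: "time_s": time; "joints": joint angles; "joint_velocities": joint speeds; "effort": joint torques, N m; "ee_pos": TCP position; "orientation": TCP orientation; "contact_force": force on the tool from outside, world axes, zero at the start; "torque": the same for the moment, N m; "opening": finger opening in mm.
Only numpy, scipy, OpenCV 4.12 (cv2) and the standard library are available. Lean on these libraries where they do the work, as an engineer would, in place of code of your own. Each camera call takes 0.05 s, during which the arm holds its last target. There are 200 camera calls.

## Task

Clamp the small bottle in the quick-release vise: hold the release lever down, slide the moving jaw up until it just lightly bears on the bottle (a push of a few newtons) with the bottle sitting in the V of the fixed jaw, and let the lever up so that the half nut catches. Then screw the knob on the jaw clockwise (seen from above) until the sprung jaw face is pushed in about half of its travel, never to its stop. Leave the bottle upright and the things round about where they are.

Things in the scene. Friction and masses are not known exactly. Their poses are not given: they have to be found in the camera images.
- vise: fixed grey vise base, 265 x 100 x 66 mm. Origin on its underside; its x axis is the closing direction (moving jaw to fixed jaw), z up. The fixed jaw at the +x end has a V open to -x; the bottle is fully seated there with its axis at x = 40 mm, y = 0 of this frame. The bed under the bottle is 10 mm above the bench.
- jaw: moving jaw with lever, knob and sprung face; axes as the vise's. Slides up to 75 mm along x only with the lever down (about 2 N). Lever up, a tooth drops into a rack of 5 mm pitch: it may settle back up to 5 mm. Its face stands 61 to 74 mm ahead (+x) of this origin at the start (screw position unknown); the face's spring gives 8 N per mm over 7.5 mm, then a hard stop.
- lever (a joint): quick-release lever angle in rad: about 0 with the tooth engaged (up to 0.08 on a tooth flank), free to slide above 0.11, stop at 0.15. A spring lifts it: about 6 N at the dish to start it moving, 11 N at the stop.
- lever_dish (a point): middle of the floor of the black square finger dish on the lever's end, beside the jaw: inside 30 x 30 mm, rim 6 mm high all round. Press down with closed fingertips, about 9 mm to the stop; the rim lets the fingertips push the jaw along while pressing.
- knob_grip (a point): on the vertical axis of the round black knob on the jaw (40 mm diameter, 24 mm high), 11 mm below its top; does not turn with it. Clockwise from above drives the face at the bottle, 4 mm per rad, 6.4 rad in all, up to 3.2 already used. Friction 0.19 N m either way, plus 0.032 N m per mm the face is pushed in (that part pushes back anticlockwise); stays where left.
- bottle: small white bottle with blue cap, 40 mm diameter, 75 mm high, standing loose on the vise bed before the V. Origin at the centre of its underside, z up.
- beaker: glass beaker, bystander, 54 mm diameter, 70 mm high, origin under its centre.
- dish: closed petri dish, bystander, 64 mm diameter, 14 mm high, origin under its centre.
- tape: roll of white tape lying flat, bystander, 72 mm diameter, 19 mm high, origin under its centre.
There are look-alikes about, which are no part of the job. What is shaped like the bottle but yellow is not meant.

How it is judged (in metres and radians):
On the way, in this order (a step that is already met when the one before it is completed fails the run):
1. with the lever held down the jaw bears on the bottle (more than 2 N) (value of joint lever above 0.09 rad and contact force between jaw and bottle above 2 N), for 0.1 s.
2. the lever is let up again and the half nut has caught (value of joint lever below 0.08 rad), for 0.2 s.
3. the jaw grips the bottle with 15 to 45 N (contact force between jaw and bottle between 15 and 45 N), for 0.3 s.
At the end, for the whole second after the job is handed in: The lever is up with the half nut caught, the bottle stands upright (within 0.1 rad), at rest and seated in the V (within 4 mm), and the jaw grips it with 15 to 45 N, which is the sprung face pushed in by 1.9 to 5.6 mm of its 7.5 mm; the bystanders are within 20 mm of where they stood (all of step 3 and value of joint lever below 0.08 rad and angle between bottle's own z axis and vertical below 0.1 rad and x of bottle in the frame of vise above 0.036 m and linear speed of bottle below 0.02 m/s); the robot touches nothing.
It fails at once if the bottle is squeezed with more than 55 N (contact force between jaw and bottle above 55 N).
It fails at once if the jaw is pushed hard against the bottle (over 18 N) while the lever is down (value of joint lever above 0.09 rad and contact force between jaw and bottle above 18 N).
It fails at once if the bottle is tipped (angle between bottle's own z axis and vertical above 0.3 rad).
It fails at once if a bystander is moved by more than 20 mm (distance of any of beaker, dish, tape from where it was at the start of the episode above 0.02 m).
It also fails if it takes over 72 s, if anything falls off the work surface, if the arm or the gripper's body presses on something with over 40 N, if the wrist force passes 120 N, or if a joint passes its speed limit or range.

## Working session

There is one attempt and no reset: what is moved stays moved. The work goes in short steps, Python scripts to look and compute and a tool call to move; the robot and the scene stay as the last step left them, time stands still between calls to the robot, and variables do not carry over. Pictures are saved under pics/ and viewed, about 8 in all and at most 12, crops included, and the job is handed in when it is done.

Besides the shell and the picture viewer there is one more tool, called as name(argument=value, ...), one argument or row to a line, values as JSON. carry_out: Moves the arm, as the interface text tells. Its arguments: {"type":"object","properties":{"deltas":{"type":"array","items":{"type":"array"}}},"required":["deltas"]}

```bash
mkdir -p pics; cat > h.py <<'E'
import numpy as np, cv2
from cell import read_state, grab_frame, job_done
def save(name,fn):
    f=grab_frame(name); cv2.imwrite('pics/'+fn,f['color'][:,:,::-1]); np.savez('pics/'+fn+'.npz',**{k:np.array(v) for k,v in f.items()}); return f
def load(fn): return dict(np.load('pics/'+fn+'.npz'))
def ray(f,u,v):
    p=cv2.undistortPoints(np.array([[[u,v]]],float),np.array(f['mtx'],float),np.array(f['D'],float))[0,0]
    T=np.array(f['world_from_camera']); return T[:3,3],T[:3,:3]@np.array([p[0],p[1],1])
def onz(f,u,v,z):
    o,d=ray(f,u,v); return o+d*(z-o[2])/d[2]
def tri(f1,p1,f2,p2):
    o1,d1=ray(f1,*p1);o2,d2=ray(f2,*p2)
    s=np.linalg.lstsq(np.c_[d1,-d2],o2-o1,rcond=None)[0]
    a=o1+d1*s[0];b=o2+d2*s[1]; return (a+b)/2,np.linalg.norm(a-b)
def proj(f,P):
    T=np.linalg.inv(np.array(f['world_from_camera']))
    return cv2.projectPoints(np.array(P,float).reshape(-1,3),cv2.Rodrigues(T[:3,:3])[0],T[:3,3],np.array(f['mtx'],float),np.array(f['D'],float))[0][:,0]
E
python3 - <<'E'
from h import *
a=save('top','top0.png');b=save('side','side0.png')
s=read_state();print(s)
for f in(a,b):print(np.round(np.array(f['world_from_camera']),2).tolist())
cv2.imwrite('pics/both0.png',cv2.resize(np.vstack([a['color'],b['color']])[:,:,::-1],(480,600)))
E
```

```text
{'time_s': 0.1, 'joints': array([ 1.26198302e+00,  2.38714749e-01, -1.41725304e-02,  1.31920745e+00,
       -1.66648555e-05,  1.57078419e+00]), 'joint_velocities': array([-0.00116003,  0.00033622,  0.00224782,  0.00145757,  0.00025114,
       -0.00089239]), 'effort': array([-1.29216063e-03, -5.39719319e+01,  3.47000384e+01,  1.33469453e-02,
       -6.24408813e-05,  1.90279621e-05]), 'ee_pos': array([159.45202037, 499.80215521, 230.74408126]), 'orientation': array([-4.83110461e-01, -3.10403824e+00,  2.01916540e-03]), 'contact_force': array([0.07301224, 1.03480781, 0.90858722]), 'torque': array([-0.03151256,  0.00216015,  0.06285783]), 'opening': 85.21655601247615}
[[0.01, -0.99, 0.15, 413.67], [-1.0, -0.01, -0.01, 415.28], [0.01, -0.15, -0.99, 958.44], [0.0, 0.0, 0.0, 1.0]]
[[0.93, -0.15, 0.33, 277.05], [-0.36, -0.43, 0.83, -263.17], [0.02, -0.89, -0.45, 461.35], [0.0, 0.0, 0.0, 1.0]]
```

View pics/top0.png

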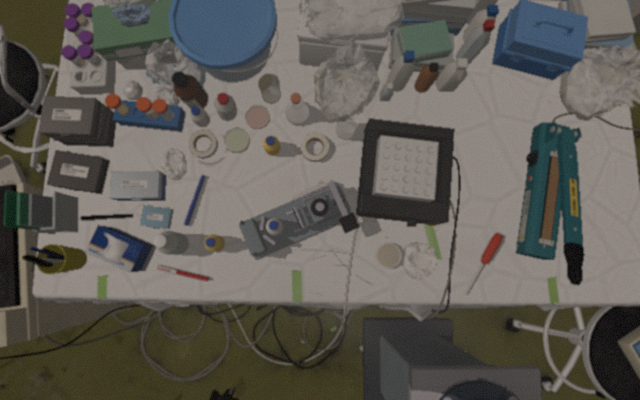

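View pics/side0.png

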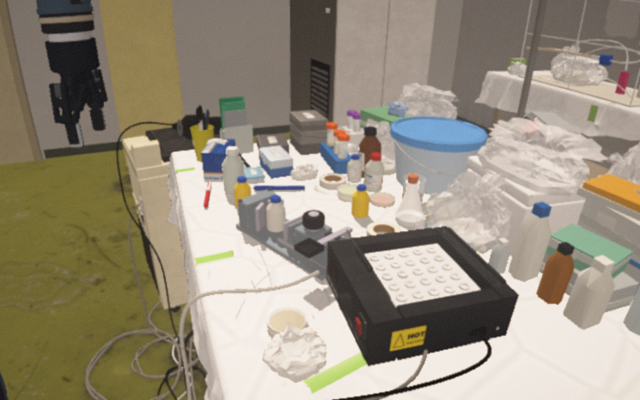

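```bash
python3 - <<'E'
import cv2,numpy as np
a=cv2.imread('pics/top0.png')[165:265,230:370];b=cv2.imread('pics/side0.png')[180:280,225:365]
g=lambda c:cv2.convertScaleAbs(cv2.resize(c,None,fx=5,fy=3*5/5*5/3 if 0 else 5,interpolation=cv2.INTER_CUBIC),alpha=1.6)
g=lambda c,s:cv2.convertScaleAbs(cv2.resize(c,None,fx=s,fy=s,interpolation=cv2.INTER_CUBIC),alpha=1.6)
cv2.imwrite('pics/c1.png',np.hstack([g(a,2.85*2)]));cv2.imwrite('pics/c2.png',g(b,5.7))
E
```

```text
(no output)
```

View pics/c1.png

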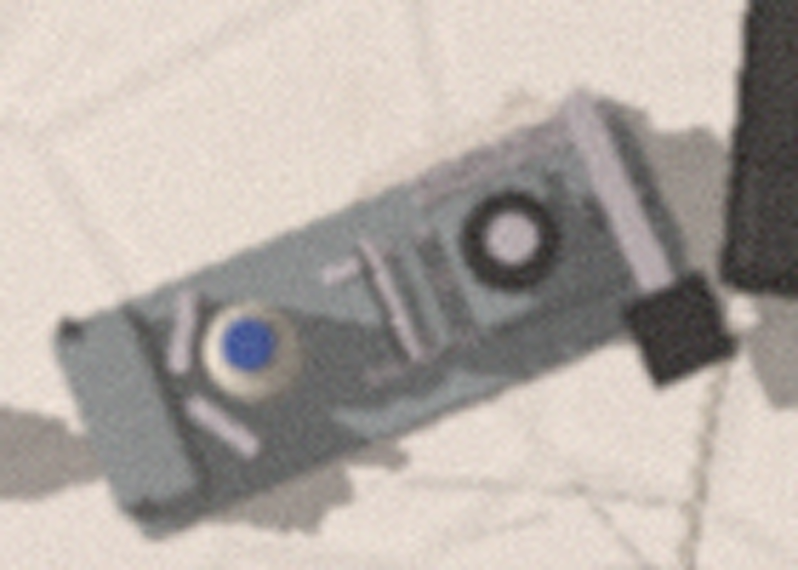

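View pics/c2.png

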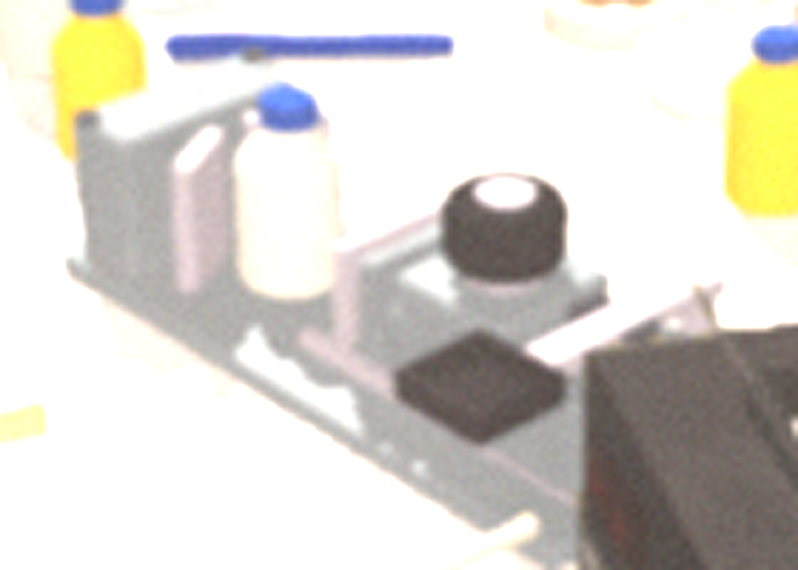

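The picture shows the white bottle with blue cap at top px (274,226) in the vise. The yellow ones at (213,243) and (271,145) and the white bottle at (168,240) outside the vise are the look-alikes. The knob is at (320,207) and the lever dish at (350,223).

```bash
python3 - <<'E'
from h import *
t=load('top0.png');s=load('side0.png')
T=lambda x,y:(230+x/5.7-.4,165+y/5.7-.4);S=lambda x,y:(225+x/5.7-.4,180+y/5.7-.4)
for n,a,b in [('knobtop',(513,238),(505,191)),('dish',(682,330),(480,387)),('cap',(250,345),(288,95)),('fixed corner',(70,328),(88,118)),('fixed corner2',(140,505),(250,55))]:
  p,e=tri(t,T(*a),s,S(*b));print(n,np.round(p,1),round(e,1))
for n,a,z in[('Rtop',(585,95),45),('R?',(735,345),45),('base A',(150,538),10),('base B',(690,270),10),('fix1',(60,340),66),('fix2',(130,505),66)]:print(n,np.round(onz(t,*T(*a),z),1))
E
```

```text
knobtop [526.3 386.7  92.6] 0.8
dish [492.5 316.3  66.4] 0.2
cap [482.4 491.1  86.9] 0.7
fixed corner [458.4 574.4  47.8] 66.0
fixed corner2 [446.9 524.1  93.6] 59.6
Rtop [594.  355.2  45. ]
R? [488.2 291.7  45. ]
base A [404.6 538.5  10. ]
base B [523.7 306.6  10. ]
fix1 [484.6 570.8  66. ]
fix2 [418.2 539.8  66. ]
```

carry_out(
  deltas=[
    [[0,0,-4],[0,0,-0.14],255],
    [[0,0,-4],[0,0,-0.14],255],
    [[0,0,-4],[0,0,-0.14],255],
    [[0,0,-4],[0,0,-0.14],255],
    [[0,0,-4],[0,0,-0.14],255],
    [[-20,-18,-1],[0,0,-0.05],255],
    [[-20,-18,-1],[0,0,0],255],
    [[-20,-18,-1],[0,0,0],255],
    [[-20,-18,0],[0,0,0],255],
    [[-20,-18,0],[0,0,0],255],
    [[-20,-18,0],[0,0,0],255],
    [[-20,-18,0],[0,0,0],255],
    [[-20,-18,0],[0,0,0],255],
    [[-20,-18,0],[0,0,0],255],
    [[-20,-18,0],[0,0,0],255],
    [[-20,-18,0],[0,0,0],255],
    [[-20,-18,0],[0,0,0],255],
    [[-20,-18,0],[0,0,0],255],
    [[0,0,0],[0,0,0],255],
    [[0,0,0],[0,0,0],255],
  ],
)

```text
time_s: 2.1
ee_pos: [494.2, 397.9, 253.5]
orientation: [0.685, -3.064, 0.001]
contact_force: [-0.6, 1.2, -0.2]
opening: 0.1
```

```bash
python3 - <<'E'
from h import *
f=save('wrist','w1.png');print(read_state()['ee_pos'],read_state()['orientation'],read_state()['joints'][5])
print(np.round(np.array(f['world_from_camera']),2).tolist())
cv2.imwrite('pics/w1v.png',cv2.convertScaleAbs(cv2.resize(f['color'][:,:,::-1],(800,500)),alpha=1.4))
E
```

```text
[493.63902424 398.19313459 253.80368628] [ 6.86732450e-01 -3.06435427e+00  5.72631209e-04] 0.23775439518867275
[[-0.43, 0.86, 0.27, 426.39], [0.9, 0.41, 0.13, 367.35], [-0.0, 0.29, -0.96, 395.2], [0.0, 0.0, 0.0, 1.0]]
```

View pics/w1v.png

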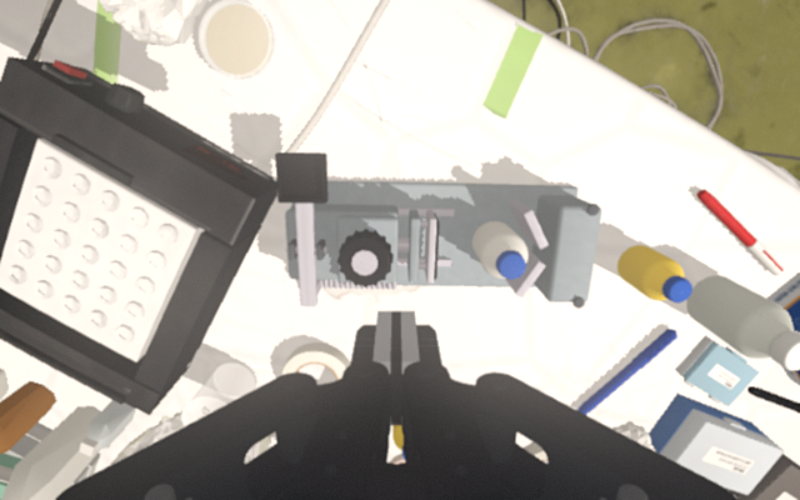

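```bash
python3 - <<'E'
from h import *
t=load('top0.png');s=load('side0.png');w=load('w1.png');print(w['mtx'][0])
T=lambda x,y:(230+x/5.7-.4,165+y/5.7-.4);S=lambda x,y:(225+x/5.7-.4,180+y/5.7-.4);W=lambda x,y:(x*.8-.1,y*.8-.1)
def tri3(L):
  A=[];b=[]
  for f,p in L:
    o,d=ray(f,*p);d/=np.linalg.norm(d);M=np.eye(3)-np.outer(d,d);A.append(M);b.append(M@o)
  P=np.linalg.solve(sum(A),sum(b));return np.round(P,1),[np.round(proj(f,P)[0]-p,1).tolist() for f,p in L]
print('knob',tri3([(t,T(513,238)),(s,S(505,191)),(w,W(366,262))]))
print('dish',tri3([(t,T(682,330)),(s,S(480,387)),(w,W(302,177.5))]))
print('cap',tri3([(t,T(250,345)),(s,S(288,95)),(w,W(512,265))]))
c=[onz(w,*W(*p),66) for p in[(276,153),(326,153),(328,202),(278,203)]]
print('dishcorners',np.round(c,1).tolist(),np.round(np.mean(c,0),1))
for i in range(4):
  d=c[(i+1)%4]-c[i];print(np.linalg.norm(d).round(1),np.degrees(np.arctan2(d[1],d[0])).round(1))
for z,a,b in[(10,(320,181),(577,187)),(62,(298,203),(301,305)),(62,(315,203),(317,305)),(66,(552,195),(541,300)),(66,(597,207),(585,300))]:
  d=onz(w,*W(*b),z)-onz(w,*W(*a),z);print(z,np.degrees(np.arctan2(d[1],d[0])).round(1),np.round(onz(w,*W(*a),z)))
# fingertip width
R=cv2.Rodrigues(read_state()['orientation'])[0];p=read_state()['ee_pos'];print(np.round(R,3).tolist())
for dx in(-11,0,11):
  for dy in (-14.5,0,14.5): print(dx,dy,proj(w,p+R@np.array([dx,dy,0]))[0]/.8)
E
```

```text
[340.8896313    0.         316.53118794]
knob (array([526.5, 388.1,  92. ]), [[-0.6, -0.2], [-0.4, -0.0], [-1.6, -0.5]])
dish (array([493. , 317.6,  65.6]), [[-0.5, -0.3], [-0.0, -0.0], [-1.0, -1.1]])
cap (array([482.4, 491.6,  86.9]), [[-0.2, -0.2], [-0.2, -0.1], [-0.6, -0.3]])
dishcorners [[484.6, 293.9, 66.0], [468.5, 328.6, 66.0], [502.5, 344.5, 66.0], [520.0, 309.1, 66.0]] [493.9 319.   66. ]
38.2 114.8
37.6 25.1
39.5 -63.8
38.5 -156.7
10 114.1 [501. 327.  10.]
62 23.1 [514. 323.  62.]
62 23.2 [509. 335.  62.]
66 25.4 [422. 501.  66.]
66 25.8 [415. 539.  66.]
[[-0.904, -0.427, -0.001], [-0.427, 0.904, -0.001], [0.001, -0.0, -1.0]]
-11 -14.5 [355.32527123 358.36791648]
-11 0 [393.71075673 358.44171027]
-11 14.5 [432.10553422 358.39234207]
0 -14.5 [354.411525   332.29033915]
0 0 [393.66535112 332.34862147]
0 14.5 [432.9290291  332.31063948]
11 -14.5 [353.48032186 304.9751504 ]
11 0 [393.61904375 305.015732  ]
11 14.5 [433.76821976 304.99076668]
```

carry_out(
  deltas=[
    [[7,-14.5,4],[0,0,0],255],
    [[7,-14.5,10],[0,0,0],255],
    [[7,-14.5,15],[0,0,0],255],
    [[7,-14.5,20],[0,0,0],255],
    [[6.6,-14.3,20],[0,0,0],255],
    [[0,0,20],[0,0,0],255],
    [[0,0,20],[0,0,0],255],
    [[0,0,20],[0,0,0],255],
    [[0,0,20],[0,0,0],255],
    [[0,0,10],[0,0,0],255],
    [[0,0,0],[0,0,0],255],
    [[0,0,0],[0,0,0],255],
    [[0,0,0],[0,0,0],255],
  ],
)

```text
time_s: 3.45
ee_pos: [494.1, 318.7, 96.4]
orientation: [-0.688, 3.064, 0.001]
contact_force: [0.3, 0.0, -0.0]
opening: -0.1
```

```bash
python3 - <<'E'
from h import *
f=save('wrist','w2.png');s=save('side','s2.png');st=read_state();print(st['ee_pos'],st['contact_force'])
a=cv2.convertScaleAbs(cv2.resize(f['color'][100:340,100:500,::-1],(800,480)),alpha=1.4)
cv2.imwrite('pics/w2v.png',a)
E
```

```text
[494.14368741 318.47729025  96.24238942] [ 0.17834531 -0.09157944  0.27868303]
```

View pics/w2v.png

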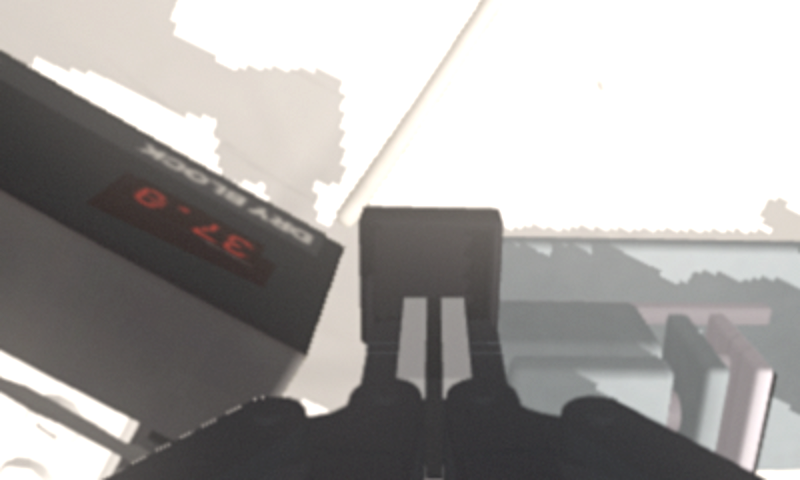

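The fingertips sit sideways over the middle of the dish (tip seam px 433, dish 361–500).

carry_out(
  deltas=[
    [[0,0,10],[0,0,0],255],
    [[0,0,10],[0,0,0],255],
    [[0,0,8],[0,0,0],255],
    [[0,0,2],[0,0,0],255],
    [[0,0,2],[0,0,0],255],
    [[0,0,0],[0,0,0],255],
    [[0,0,0],[0,0,0],255],
  ],
)

```text
time_s: 4.25
ee_pos: [493.1, 317.7, 63.5]
orientation: [0.687, -3.064, 0.001]
contact_force: [-3.7, -2.4, 5.9]
opening: 0.0
```

carry_out(
  deltas=[
    [[0,0,1],[0,0,0],255],
    [[0,0,1],[0,0,0],255],
    [[0,0,1],[0,0,0],255],
    [[0,0,0],[0,0,0],255],
  ],
)

```text
time_s: 4.65
ee_pos: [493.0, 317.6, 60.6]
orientation: [0.687, -3.064, 0.001]
contact_force: [-4.8, -2.7, 8.9]
opening: 0.2
```

```bash
python3 - <<'E'
from h import *
f=save('wrist','w3.png');s=save('side','s3.png');st=read_state();print(st['contact_force'])
a=cv2.convertScaleAbs(cv2.resize(f['color'][140:300,200:400,::-1],(600,480)),alpha=2.2)
b=cv2.convertScaleAbs(cv2.resize(s['color'][210:290,260:360,::-1],(600,480)),alpha=2)
cv2.imwrite('pics/w3v.png',cv2.resize(np.hstack([a,b]),(800,320)))
E
```

```text
[-3.65148885 -3.00388241  8.07935268]
```

View pics/w3v.png

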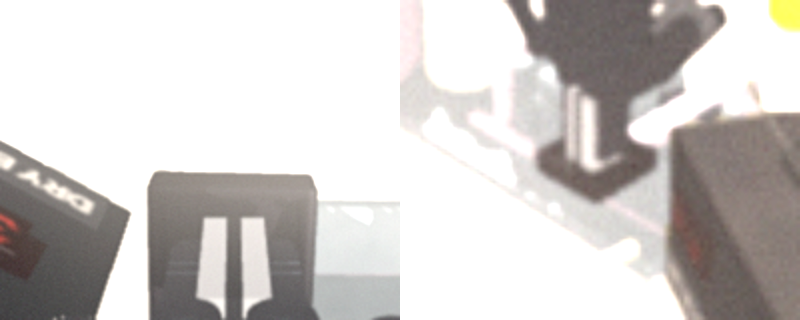

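carry_out(
  deltas=[
    [[1,0,0],[0,0,0],255],
    [[1,0,0],[0,0,0],255],
    [[0,0,0],[0,0,0],255],
  ],
)

```text
time_s: 5.05
ee_pos: [492.8, 317.6, 61.3]
orientation: [-0.687, 3.063, 0.001]
contact_force: [0.4, -1.3, 7.1]
opening: 0.1
```

carry_out(
  deltas=[
    [[0,0,1],[0,0,0],255],
    [[0,0,1],[0,0,0],255],
    [[0,0,1],[0,0,0],255],
    [[0,0,1],[0,0,0],255],
    [[0,0,0],[0,0,0],255],
  ],
)

```text
time_s: 5.55
ee_pos: [492.9, 317.6, 57.5]
orientation: [-0.687, 3.063, 0.001]
contact_force: [-0.9, -2.2, 11.3]
opening: -0.2
```

carry_out(
  deltas=[
    [[0,0,1],[0,0,0],255],
    [[0,0,1],[0,0,0],255],
    [[0,0,0],[0,0,0],255],
  ],
)

```text
time_s: 5.85
ee_pos: [492.9, 317.6, 55.7]
orientation: [-0.687, 3.063, 0.001]
contact_force: [-0.2, -2.2, 11.5]
opening: -0.1
```

carry_out(
  deltas=[
    [[0,0,1],[0,0,0],255],
    [[0,0,1],[0,0,0],255],
    [[0,0,0],[0,0,0],255],
  ],
)

```text
time_s: 6.15
ee_pos: [492.9, 317.8, 55.2]
orientation: [-0.687, 3.062, 0.002]
contact_force: [-6.0, -3.8, 26.4]
opening: -0.3
```

carry_out(
  deltas=[
    [[0,0,-1],[0,0,0],255],
    [[0,1,0],[0,0,0],255],
    [[0,1,0],[0,0,0],255],
    [[0,1,0],[0,0,0],255],
    [[0,1,0],[0,0,0],255],
    [[0,1,0],[0,0,0],255],
    [[0,1,0],[0,0,0],255],
    [[0,1,0],[0,0,0],255],
    [[0,1,0],[0,0,0],255],
    [[0,1,0],[0,0,0],255],
    [[0,1,0],[0,0,0],255],
    [[0,1,0],[0,0,0],255],
    [[0,1,0],[0,0,0],255],
    [[0,0,0],[0,0,0],255],
  ],
)

```text
time_s: 7.55
ee_pos: [487.9, 328.9, 55.5]
orientation: [-0.687, 3.062, 0.002]
contact_force: [-3.4, -1.4, 18.8]
opening: -0.1
```

```bash
python3 - <<'E'
from h import *
f=save('wrist','w4.png');s=save('top','t4.png');st=read_state();print(st['ee_pos'],st['contact_force'])
b=cv2.convertScaleAbs(cv2.resize(s['color'][170:260,240:370,::-1],(650,450),interpolation=cv2.INTER_CUBIC),alpha=1.6)
a=cv2.convertScaleAbs(cv2.resize(f['color'][100:400,250:640,::-1],(585,450)),alpha=1.6)
cv2.imwrite('pics/w4v.png',cv2.resize(np.hstack([a,b]),(800,292)))
E
```

```text
[487.91555422 328.90031096  55.51839211] [-2.49370754 -1.84143974 18.56086046]
```

View pics/w4v.png

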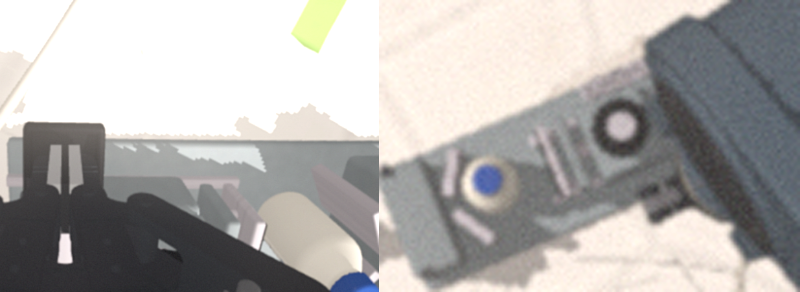

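carry_out(
  deltas=[
    [[0,1,0],[0,0,0],255],
    [[0,1,0],[0,0,0],255],
    [[0,1,0],[0,0,0],255],
    [[0,1,0],[0,0,0],255],
    [[0,1,0],[0,0,0],255],
    [[0,1,0],[0,0,0],255],
    [[0,1,0],[0,0,0],255],
    [[0,1,0],[0,0,0],255],
    [[0,1,0],[0,0,0],255],
    [[0,1,0],[0,0,0],255],
    [[0,1,0],[0,0,0],255],
    [[0,1,0],[0,0,0],255],
    [[0,0,0],[0,0,0],255],
  ],
)

```text
time_s: 8.95
ee_pos: [482.9, 339.9, 55.5]
orientation: [-0.687, 3.062, 0.002]
contact_force: [-1.8, -2.0, 17.8]
opening: -0.1
```

carry_out(
  deltas=[
    [[0,1,0],[0,0,0],255],
    [[0,1,0],[0,0,0],255],
    [[0,1,0],[0,0,0],255],
    [[0,1,0],[0,0,0],255],
    [[0,0,0],[0,0,0],255],
  ],
)

```text
time_s: 9.45
ee_pos: [481.3, 343.5, 55.5]
orientation: [-0.687, 3.062, 0.002]
contact_force: [-1.7, -1.9, 16.8]
opening: 0.1
```

```bash
cat > g.py <<'E'
from h import *
import sys
def cap(f):
    h=cv2.cvtColor(f['color'],cv2.COLOR_RGB2HSV); m=cv2.inRange(h,(100,110,40),(130,255,255)); m[:, :255]=0; m[:,300:]=0; m[:195]=0;m[260:]=0
    M=cv2.moments(m,True); return (M['m10']/M['m00'],M['m01']/M['m00'],M['m00'])
for n in ['top0.png','t4.png']: c=cap(load(n)); print(n,np.round(c,2),np.round(onz(load(n),*c[:2],85),1))
f=save('top',sys.argv[1]); c=cap(f);print(np.round(c,2),np.round(onz(f,*c[:2],85),1)); st=read_state(); print(st['ee_pos'],st['contact_force'])
E
python3 g.py t5.png
```

```text
top0.png [273.15 225.    41.  ] [482.5 492.1  85. ]
t4.png [273.08 224.95  40.  ] [482.6 492.3  85. ]
[273.05 224.93  42.  ] [482.7 492.3  85. ]
[481.26015501 343.4849853   55.49597149] [-2.34068785 -1.22884437 17.4169219 ]
```

carry_out(
  deltas=[
    [[0,1,0],[0,0,0],255],
    [[0,1,0],[0,0,0],255],
    [[0,1,0],[0,0,0],255],
    [[0,1,0],[0,0,0],255],
    [[0,1,0],[0,0,0],255],
    [[0,0,0],[0,0,0],255],
  ],
)

```text
time_s: 10.1
ee_pos: [479.2, 348.1, 55.5]
orientation: [-0.687, 3.062, 0.002]
contact_force: [-1.4, -0.8, 17.3]
opening: -0.5
```

```bash
python3 g.py t6.png|tail -2; python3 - <<'E'
from h import *
s=load('t6.png');cv2.imwrite('pics/t6v.png',cv2.convertScaleAbs(cv2.resize(s['color'][180:260,240:340,::-1],(700,560),interpolation=cv2.INTER_CUBIC),alpha=1.6))
E
```

```text
[273.07 225.05  44.  ] [482.4 492.3  85. ]
[479.21069652 348.06676797  55.50848635] [-1.44744895 -0.86842194 16.83800681]
```

View pics/t6v.png

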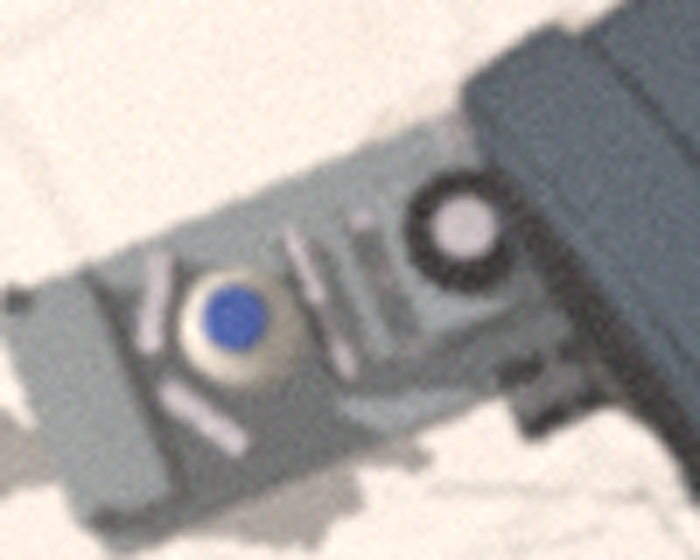

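carry_out(
  deltas=[
    [[0,1,0],[0,0,0],255],
    [[0,1,0],[0,0,0],255],
    [[0,1,0],[0,0,0],255],
    [[0,1,0],[0,0,0],255],
    [[0,1,0],[0,0,0],255],
    [[0,1,0],[0,0,0],255],
    [[0,0,0],[0,0,0],255],
  ],
)

```text
time_s: 10.85
ee_pos: [476.8, 353.4, 55.5]
orientation: [-0.686, 3.061, 0.002]
contact_force: [-1.1, -1.7, 16.7]
opening: -0.2
```

```bash
python3 g.py t7.png|tail -2
```

```text
[271.5  225.67  42.  ] [480.9 495.8  85. ]
[476.82214944 353.4416398   55.52095779] [-0.6228936  -1.9983762  16.37592111]
```

carry_out(
  deltas=[
    [[0,1,0],[0,0,0],255],
    [[0,1,0],[0,0,0],255],
    [[0,1,0],[0,0,0],255],
    [[0,0,0],[0,0,0],255],
  ],
)

```text
time_s: 11.3
ee_pos: [475.7, 355.8, 55.5]
orientation: [-0.686, 3.061, 0.001]
contact_force: [-0.2, -2.9, 17.9]
opening: 0.1
```

```bash
python3 g.py t8.png|tail -2
```

```text
[270.71 225.93  41.  ] [480.3 497.6  85. ]
[475.71024427 355.80710268  55.53078918] [-0.79409585 -3.34314892 18.20200817]
```

carry_out(
  deltas=[
    [[0,1,0],[0,0,0],255],
    [[0,1,0],[0,0,0],255],
    [[0,0,0],[0,0,0],255],
  ],
)

```text
time_s: 11.65
ee_pos: [475.3, 356.7, 55.5]
orientation: [-0.685, 3.061, -0.002]
contact_force: [2.9, -7.7, 17.7]
opening: -0.1
```

```bash
python3 g.py t9.png|tail -2
```

```text
[270.81 225.93  42.  ] [480.3 497.4  85. ]
[475.29220923 356.73384241  55.5320409 ] [ 3.06666522 -7.54243645 16.99789711]
```

carry_out(
  deltas=[
    [[0,1,0],[0,0,0],255],
    [[0,1,0],[0,0,0],255],
    [[0,0,0],[0,0,0],255],
  ],
)

```text
time_s: 12.0
ee_pos: [474.9, 357.6, 55.5]
orientation: [-0.683, 3.061, -0.005]
contact_force: [4.2, -11.0, 18.3]
opening: 0.2
```

```bash
python3 g.py t10.png|tail -2
```

```text
[270.68 225.98  40.  ] [480.2 497.7  85. ]
[474.89196042 357.56331156  55.49068879] [  5.11957881 -11.07720829  18.15695133]
```

carry_out(
  deltas=[
    [[0,0,-1],[0,0,0],255],
    [[0,0,-1],[0,0,0],255],
    [[0,0,-1],[0,0,0],255],
    [[0,0,-1],[0,0,0],255],
    [[0,0,-1],[0,0,0],255],
    [[0,0,-1],[0,0,0],255],
    [[0,0,-1],[0,0,0],255],
    [[0,0,-1],[0,0,0],255],
    [[0,0,-1],[0,0,0],255],
    [[0,0,0],[0,0,0],255],
    [[0,0,0],[0,0,0],255],
  ],
)

```text
time_s: 13.15
ee_pos: [472.6, 359.0, 62.5]
orientation: [-0.687, 3.065, -0.0]
contact_force: [1.9, -2.2, 4.6]
opening: -0.1
```

```bash
python3 g.py t11.png|tail -2
```

```text
[271.05 225.83  42.  ] [480.5 496.8  85. ]
[472.58771476 358.90829704  62.49589779] [ 1.38768372 -1.59779657  6.48521963]
```

carry_out(
  deltas=[
    [[0,-0.5,-2],[0,0,0],255],
    [[0,-0.5,-2],[0,0,0],255],
    [[0,-1,-3],[0,0,0],255],
    [[0,0,-5],[0,0,0],255],
    [[0,0,-15],[0,0,0],255],
    [[0,0,-25],[0,0,0],255],
    [[-5,4,-30],[0,0,0],255],
    [[-10,8,-30],[0,0,0],255],
    [[-10,8,-30],[0,0,0],255],
    [[-10,8,-30],[0,0,0],255],
    [[0,0,-20],[0,0,0],100],
    [[0,0,0],[0,0,0],60],
    [[0,0,0],[0,0,0],0],
    [[0,0,0],[0,0,0],0],
    [[0,0,0],[0,0,0],0],
  ],
)

```text
time_s: 14.7
ee_pos: [492.4, 396.9, 253.2]
orientation: [0.687, -3.064, 0.001]
contact_force: [0.1, 0.1, 0.2]
opening: 72.5
```

```bash
python3 g.py t12.png|tail -2; python3 - <<'E'
from h import *
f=save('wrist','w12.png');save('side','s12.png')
cv2.imwrite('pics/w12v.png',cv2.convertScaleAbs(cv2.resize(f['color'][90:300,180:500,::-1],(800,525),interpolation=cv2.INTER_CUBIC),alpha=1.5))
E
```

```text
[271.07 225.81  42.  ] [480.6 496.8  85. ]
[492.4343624  396.91617511 253.33048424] [0.04572414 0.56861712 0.84606505]
```

View pics/w12v.png

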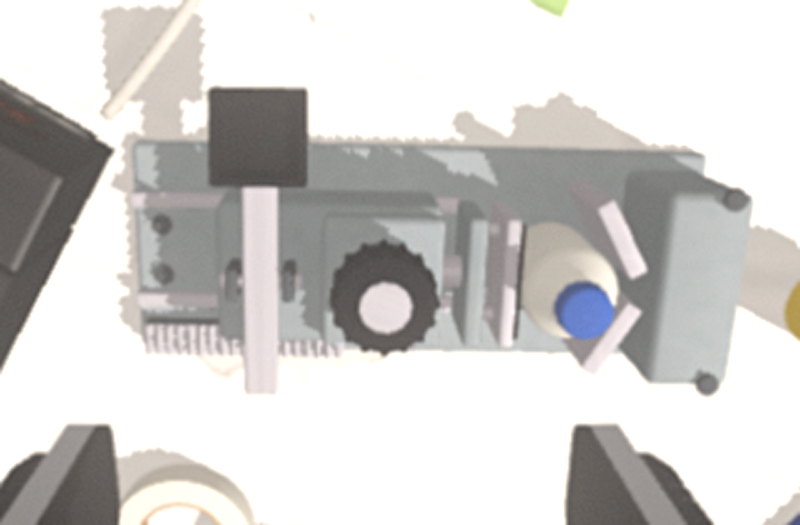

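```bash
python3 - <<'E'
from h import *
t=load('top0.png');s=load('side0.png');w=load('w1.png');n=load('w12.png')
T=lambda x,y:(230+x/5.7-.4,165+y/5.7-.4);S=lambda x,y:(225+x/5.7-.4,180+y/5.7-.4)
print('plate',tri(t,T(418,358),s,S(340,248)),tri(t,T(368,240),s,S(440,213)))
a=onz(w,366*.8-.1,262*.8-.1,92);b=onz(n,180+386/2.5-.3,90+308/2.5-.3,92)
print(a,b,b-a,'knob now',np.array([526.5,388.1])+(b-a)[:2])
# blade side: jaw top near knob in w12
for p,z in[((485,300),66),((515,300),66),((262,300),62)]:print(p,np.round(onz(n,180+p[0]/2.5,90+p[1]/2.5,z)-b,1)@np.array([-.42,.908,0]))
print(read_state()['joints'],read_state()['opening'])
E
```

```text
plate (array([480.52061153, 424.20574284,  59.76338059]), np.float64(1.34823912462356)) (array([527.24693329, 446.62438109,  53.96410728]), np.float64(4.057470609359585))
[526.33237854 389.67323189  92.        ] [510.94244034 425.18696745  92.        ] [-15.3899382   35.51373555   0.        ] knob now [511.1100618  423.61373555]
(485, 300) 42.0592
(515, 300) 54.322
(262, 300) -49.099199999999996
[ 6.78409293e-01  4.26147845e-01  3.20288117e-01  1.46605980e+00
 -1.98923279e-05  2.37345641e-01] 85.39525143274092
```

carry_out(
  deltas=[
    [[-14,8,5],[0,0,0],60],
    [[-14.3,8.2,10],[0,0,0],60],
    [[0,0,15],[0,0,-0.13],60],
    [[0,0,20],[0,0,-0.13],60],
    [[0,0,20],[0,0,-0.13],60],
    [[0,0,20],[0,0,-0.13],60],
    [[0,0,15],[0,0,-0.13],60],
    [[0,0,15],[0,0,-0.13],60],
    [[0,0,10],[0,0,0],60],
    [[0,0,10],[0,0,0],60],
    [[0,0,0],[0,0,0],60],
    [[0,0,0],[0,0,0],60],
  ],
)

```text
time_s: 16.05
ee_pos: [511.6, 424.1, 114.5]
orientation: [-1.799, 2.575, -0.0]
contact_force: [0.1, 1.1, -0.7]
opening: 65.1
```

```bash
python3 - <<'E'
from h import *
f=save('wrist','w13.png');s=save('side','s13.png');st=read_state();print(st['ee_pos'],st['opening'],st['joints'][5])
a=cv2.convertScaleAbs(cv2.resize(f['color'][90:350,120:520,::-1],(615,400)),alpha=1.5)
b=cv2.convertScaleAbs(cv2.resize(s['color'][150:260,250:360,::-1],(400,400)),alpha=1.7)
cv2.imwrite('pics/w13v.png',cv2.resize(np.hstack([a,b]),(800,315)))
E
```

```text
[511.83319436 424.33276129 115.03783131] 65.49429859351194 -0.5279853390614062
```

View pics/w13v.png

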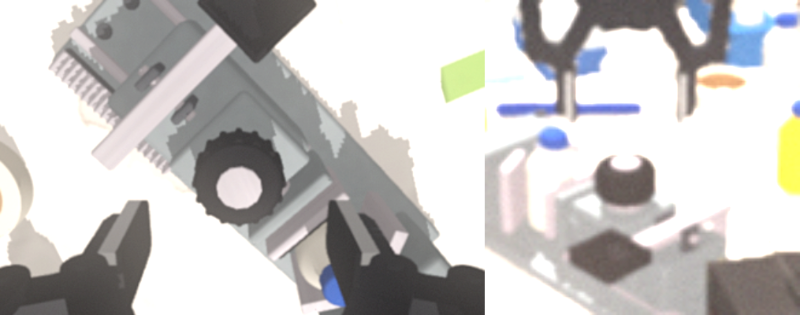

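carry_out(
  deltas=[
    [[0,0,12],[0,0,0],60],
    [[0,0,12],[0,0,0],60],
    [[0,0,9],[0,0,0],60],
    [[0,0,6],[0,0,0],60],
    [[0,0,3],[0,0,0],60],
    [[0,0,0],[0,0,0],60],
    [[0,0,0],[0,0,0],60],
  ],
)

```text
time_s: 16.85
ee_pos: [511.7, 424.2, 72.5]
orientation: [-1.801, 2.574, -0.0]
contact_force: [0.9, -0.5, -0.6]
opening: 65.5
```

carry_out(
  deltas=[
    [[0,0,0],[0,0,0],100],
    [[0,0,0],[0,0,0],140],
    [[0,0,0],[0,0,0],180],
    [[0,0,0],[0,0,0],220],
    [[0,0,0],[0,0,0],255],
    [[0,0,0],[0,0,0],255],
    [[0,0,0],[0,0,0],255],
    [[0,0,0],[0,0,0],255],
  ],
)

```text
time_s: 17.65
ee_pos: [511.5, 424.3, 73.1]
orientation: [-1.801, 2.573, 0.001]
contact_force: [-2.3, -0.3, 5.8]
opening: 37.8
```

```bash
cat > s.py <<'E'
from h import *
s=read_state();print(np.round(s['ee_pos'],1),np.round(s['contact_force'],1),np.round(s['torque'],3),s['joints'][5].round(3),s['opening'].round(1))
E
python3 s.py; python3 g.py t14.png|tail -2|head -1
```

```text
[271.12 225.88  43.  ] [480.4 496.7  85. ]Traceback (most recent call last):
  File "s.py", line 2, in <module>
    s=read_state();print(np.round(s['ee_pos'],1),np.round(s['contact_force'],1),np.round(s['torque'],3),s['joints'][5].round(3),s['opening'].round(1))
                                                                                                                                ^^^^^^^^^^^^^^^^^^
AttributeError: 'float' object has no attribute 'round'
```

```bash
sed -i "s/s\['opening'\].round(1)/round(s['opening'],1)/" s.py; python3 s.py
```

```text
[511.5 424.3  73.2] [-1.9 -1.1  6.1] [-0.095  0.51   0.032] -0.529 37.9
```

carry_out(
  deltas=[
    [[0,0,0],[0,0,0.1],255],
    [[0,0,0],[0,0,0.1],255],
    [[0,0,0],[0,0,0.1],255],
    [[0,0,0],[0,0,0.1],255],
    [[0,0,0],[0,0,0.1],255],
    [[0,0,0],[0,0,0.1],255],
  ],
)

```text
time_s: 18.3
ee_pos: [511.8, 424.0, 73.1]
orientation: [-0.954, 2.992, -0.0]
contact_force: [-0.6, -2.4, 4.4]
opening: 37.5
```

```bash
python3 s.py; python3 g.py t15.png|tail -2|head -1
```

```text
[511.8 424.   73.1] [-0.6 -2.4  4.4] [-0.433  0.215  0.193] 0.075 37.5
[270.72 225.93  43.  ] [480.3 497.6  85. ]
```

carry_out(
  deltas=[
    [[0,0,0],[0,0,0.1],255],
    [[0,0,0],[0,0,0.1],255],
  ],
)

```text
time_s: 18.55
ee_pos: [511.9, 423.8, 73.1]
orientation: [-0.65, 3.072, -0.001]
contact_force: [-0.1, -3.6, 5.3]
opening: 38.2
```

```bash
python3 s.py; python3 g.py t16.png|tail -2|head -1; python3 s.py
```

```text
[511.9 423.8  73.1] [-0.1 -3.6  5.3] [-0.58   0.039  0.292] 0.275 38.2
[270.84 225.96  45.  ] [480.3 497.3  85. ]
[511.9 423.8  73.1] [-1.  -3.5  5. ] [-0.552  0.106 -0.173] 0.281 37.8
```

carry_out(
  deltas=[
    [[0,0,0],[0,0,0.1],255],
    [[0,0,0],[0,0,0.1],255],
  ],
)

```text
time_s: 18.8
ee_pos: [512.0, 423.6, 73.1]
orientation: [-0.34, 3.122, -0.001]
contact_force: [0.2, -3.7, 5.4]
opening: 37.6
```

```bash
python3 s.py; python3 g.py t17.png|tail -2|head -1; python3 s.py
```

```text
[512.  423.6  73.1] [ 0.2 -3.7  5.4] [-0.804 -0.028  0.368] 0.475 37.6
[270.81 225.93  42.  ] [480.3 497.4  85. ]
[512.  423.6  73.1] [ 0.1 -3.5  6.2] [-0.719 -0.006 -0.094] 0.481 37.9
```

carry_out(
  deltas=[
    [[0,0,0],[0,0,0],60],
    [[0,0,0],[0,0,0],60],
    [[0,0,0],[0,0,0],60],
    [[0,0,0],[0,0,0],60],
    [[0,0,-5],[0,0,0],60],
    [[0,0,-15],[0,0,0],60],
    [[0,0,-25],[0,0,-0.12],60],
    [[0,0,-25],[0,0,-0.12],60],
    [[7,-4,-25],[0,0,0],60],
    [[7,-4,-25],[0,0,0],60],
    [[8,-4,-25],[0,0,0],60],
    [[7,-4,-25],[0,0,0],60],
    [[0,0,-10],[0,0,0],0],
    [[0,0,0],[0,0,0],0],
    [[0,0,0],[0,0,0],0],
  ],
)

```text
time_s: 20.35
ee_pos: [492.7, 397.0, 251.3]
orientation: [0.718, -3.058, 0.001]
contact_force: [-0.3, 0.4, -0.4]
opening: 85.0
```

```bash
python3 s.py; python3 - <<'E'
from h import *
f=save('wrist','w18.png')
n=load('w12.png')
g=lambda f:cv2.convertScaleAbs(cv2.resize(f['color'][150:240,310:440,::-1],(780,540),interpolation=cv2.INTER_CUBIC),alpha=1.5)[100:400]
cv2.imwrite('pics/w18v.png',np.vstack([g(n),g(f)]))
E
python3 g.py t18.png|tail -2|head -1
```

```text
[492.7 397.  251.3] [-0.3  0.4 -0.4] [0.008 0.052 0.005] 0.217 85.0
[270.88 225.88  43.  ] [480.4 497.2  85. ]
```

View pics/w18v.png

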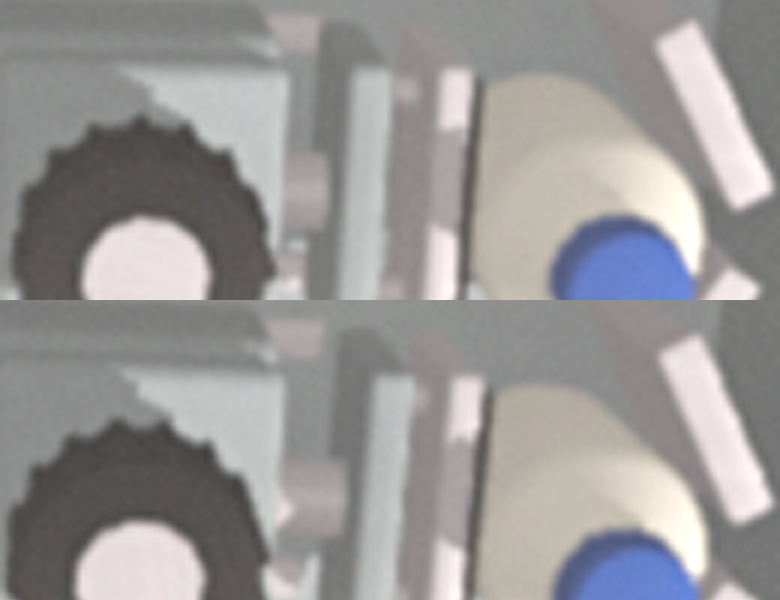

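carry_out(
  deltas=[
    [[-14.6,7.7,5],[0,0,0],60],
    [[-14.6,7.7,10],[0,0,0],60],
    [[0,0,20],[0,0,-0.1],60],
    [[0,0,20],[0,0,-0.1],60],
    [[0,0,25],[0,0,-0.1],60],
    [[0,0,25],[0,0,-0.1],60],
    [[0,0,20],[0,0,-0.1],60],
    [[0,0,20],[0,0,-0.1],60],
    [[0,0,15],[0,0,0],60],
    [[0,0,10],[0,0,0],60],
    [[0,0,8],[0,0,0],60],
    [[0,0,0],[0,0,0],60],
    [[0,0,0],[0,0,0],60],
  ],
)

```text
time_s: 21.75
ee_pos: [512.1, 423.8, 74.5]
orientation: [-1.59, 2.71, -0.0]
contact_force: [0.6, 0.3, 0.9]
opening: 65.4
```

carry_out(
  deltas=[
    [[0,0,0],[0,0,0],100],
    [[0,0,0],[0,0,0],140],
    [[0,0,0],[0,0,0],180],
    [[0,0,0],[0,0,0],220],
    [[0,0,0],[0,0,0],255],
    [[0,0,0],[0,0,0],255],
    [[0,0,0],[0,0,0],255],
    [[0,0,0],[0,0,0],255],
  ],
)

```text
time_s: 22.55
ee_pos: [512.0, 424.1, 75.6]
orientation: [-1.589, 2.708, 0.001]
contact_force: [-3.2, -0.2, 5.3]
opening: 37.9
```

carry_out(
  deltas=[
    [[0,0,0],[0,0,0.1],255],
    [[0,0,0],[0,0,0.1],255],
    [[0,0,0],[0,0,0.1],255],
  ],
)

```text
time_s: 22.85
ee_pos: [512.3, 423.8, 75.6]
orientation: [-1.161, 2.918, 0.0]
contact_force: [0.1, -1.9, 5.7]
opening: 37.8
```

```bash
python3 s.py; python3 g.py t19.png|tail -2|head -1
```

```text
[512.3 423.8  75.6] [ 0.1 -1.9  5.7] [-0.311  0.175  0.348] -0.066 37.8
[270.8  225.89  44.  ] [480.4 497.4  85. ]
```

carry_out(
  deltas=[
    [[0,0,0],[0,0,0.1],255],
    [[0,0,0],[0,0,0.1],255],
  ],
)

```text
time_s: 23.1
ee_pos: [512.4, 423.5, 75.5]
orientation: [-0.864, 3.019, -0.0]
contact_force: [0.4, -2.5, 5.4]
opening: 37.8
```

```bash
python3 s.py; python3 g.py t20.png|tail -2|head -1
```

```text
[512.4 423.5  75.5] [ 0.4 -2.5  5.4] [-0.569  0.056  0.297] 0.134 37.8
[270.88 225.88  43.  ] [480.4 497.2  85. ]
```

carry_out(
  deltas=[
    [[0,0,0],[0,0,0],60],
    [[0,0,0],[0,0,0],60],
    [[0,0,0],[0,0,0],60],
    [[0,0,0],[0,0,0],60],
    [[0,0,-5],[0,0,0],60],
    [[0,0,-15],[0,0,0],60],
    [[0,0,-25],[0,0,0.05],60],
    [[0,0,-25],[0,0,0.05],60],
    [[7,-4,-25],[0,0,0],60],
    [[7,-4,-25],[0,0,0],60],
    [[8,-4,-25],[0,0,0],60],
    [[7,-4,-25],[0,0,0],60],
    [[0,0,-8],[0,0,0],0],
    [[0,0,0],[0,0,0],0],
    [[0,0,0],[0,0,0],0],
  ],
)

```text
time_s: 24.65
ee_pos: [493.1, 396.5, 251.2]
orientation: [0.718, -3.057, 0.001]
contact_force: [0.0, -0.7, -0.7]
opening: 85.3
```

```bash
python3 s.py; python3 - <<'E'
from h import *
save('wrist','w21.png')
for n in['w12.png','w18.png','w21.png']:
  f=load(n);g=f['color'].astype(float)
  # rows through gray and pink plate tops; red-minus-green marks pink
  r=slice(162,174) if n=='w12.png' else slice(163,175)
  p=g[r,362:396].mean(0); print(n,'bright',p.mean(1).round().astype(int).tolist()); print('  r-g',(p[:,0]-p[:,1]).round().astype(int).tolist())
E
python3 g.py t21.png|tail -2|head -1
```

```text
[493.1 396.5 251.2] [ 0.  -0.7 -0.7] [ 0.001 -0.002 -0.012] 0.216 85.3
w12.png bright [103, 97, 93, 93, 94, 93, 93, 94, 95, 97, 97, 98, 99, 99, 101, 102, 101, 98, 97, 98, 97, 97, 97, 97, 96, 96, 96, 96, 96, 95, 96, 96, 96, 96]
  r-g [2, 0, 0, -1, -1, -1, -1, -1, -1, -1, -1, -1, -1, -1, -1, 0, 1, 1, 1, 0, 0, 0, 0, -1, -1, 0, -1, -1, -1, -1, 0, 0, 0, -1]
w18.png bright [103, 102, 98, 96, 94, 93, 92, 92, 92, 93, 93, 95, 97, 98, 100, 101, 101, 99, 97, 96, 97, 96, 96, 96, 95, 95, 95, 95, 95, 95, 95, 95, 95, 95]
  r-g [2, 1, -1, -1, -1, -1, 0, -1, -1, -1, -1, -1, -1, -1, -1, -1, 0, 0, 1, 0, 0, 1, 0, 0, -1, 0, -1, -1, -1, -1, -1, -1, -1, -1]
w21.png bright [104, 103, 98, 96, 97, 96, 93, 92, 92, 93, 92, 94, 94, 96, 97, 100, 101, 100, 97, 97, 96, 97, 96, 96, 96, 95, 95, 95, 95, 95, 95, 95, 95, 95]
  r-g [2, 2, 0, -1, -1, -1, -1, 0, -1, -1, -1, -1, -1, -1, -1, -1, -1, 0, 1, 1, 1, 1, 0, 0, 0, -1, 0, -1, -1, -1, -1, -1, -1, -1]
[270.76 226.    41.  ] [480.1 497.5  85. ]
```

```bash
python3 - <<'E'
from h import *
for n in['w12.png','w18.png','w21.png']:
  f=load(n);g=f['color'].astype(float)
  p=cv2.resize(g[180:187,360:396].mean(0)[None],None,fx=6,fy=1,interpolation=cv2.INTER_CUBIC)[0].mean(1)
  d=np.gradient(cv2.GaussianBlur(p[None],(0,0),3)[0]); x=360+(np.arange(len(p))+.5)/6-.5
  i=[k for k in range(1,len(d)-1) if abs(d[k])>1 and abs(d[k])>=max(abs(d[k-1]),abs(d[k+1]))]
  print(n,[(round(x[k],2),round(d[k],1)) for k in i])
E
```

```text
w12.png [(np.float64(361.92), np.float64(-1.3)), (np.float64(367.92), np.float64(3.0)), (np.float64(374.58), np.float64(-2.7)), (np.float64(382.75), np.float64(4.0)), (np.float64(387.92), np.float64(-6.7)), (np.float64(390.25), np.float64(3.5))]
w18.png [(np.float64(364.92), np.float64(-1.3)), (np.float64(371.58), np.float64(2.9)), (np.float64(378.42), np.float64(-2.0)), (np.float64(384.75), np.float64(3.8)), (np.float64(389.75), np.float64(-6.5)), (np.float64(391.92), np.float64(2.9))]
w21.png [(np.float64(366.92), np.float64(-1.2)), (np.float64(373.75), np.float64(2.9)), (np.float64(380.75), np.float64(-2.8)), (np.float64(385.42), np.float64(3.7)), (np.float64(390.58), np.float64(-7.0)), (np.float64(392.75), np.float64(3.0))]
```

```bash
python3 -c "
from h import *
a=load('top0.png')['color'].astype(int);b=load('t21.png')['color'].astype(int)
for n,(u,v) in dict(tape1=(203,145),tape2=(316,148),dish1=(237,140),dish2=(257,117),beaker=(270,88),b2=(347,130),d3=(390,256)).items(): print(n,abs(a-b)[v-15:v+15,u-15:u+15].mean().round(1))
print(job_done())"
```

```text
tape1 36.2
tape2 45.0
dish1 38.1
dish2 37.1
beaker 31.1
b2 43.3
d3 38.7
the job is handed in; nothing more can be done
None
```

I clamped the bottle and handed the job in at about 25 s of robot time. No verdict came back.

**What I did**
- I pressed the lever to its stop and slid the jaw about 44 mm. The bottle moved about 6 mm and stopped against the V, at about 12 N of tool push (about 9 N on the bottle after friction).
- I let the lever up, and the jaw settled back about 5 mm onto a tooth.
- I turned the knob clockwise in two grips, 1.0 rad and then 0.5 rad. The gripper then let go and rose clear.

**What the last checks showed**
- **Grip:** in the wrist pictures, the gap behind the sprung face had shrunk by about 3.2 to 3.5 mm of its 7.5 mm, which is roughly 27 N. The turning torque was 0.30 to 0.35 N m, against about 0.30 expected. Single torque readings were noisy, including one of 0.37 N m at about 1.7 mm, so I relied on the pictures.
- **Bottle:** the cap was back where it had been when the bottle was pushed into the V, within about 0.3 mm. I saw no sign of tilt.
- **Lever:** I did not measure its angle. I take it as caught because the jaw holds against the spring load.
- **Robot:** the force reading was near zero with the tool well above the vise.
- **Bystanders:** my before-and-after picture comparison failed. It differed by about the same amount everywhere, probably a lighting change, so it says nothing either way. The arm worked only over the vise, and the only contact forces I read were at the lever dish and the knob.

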